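# Refit the pan support of a table-top gas burner on its two studs

### The job

The black pan support has been washed: put it back on the table-top gas burner, lowering it in your grip so that both its keyholes drop over the two brass studs of the spill tray at once; feel for the studs gently where the tray stands, for it is pulled out by an unknown amount and must not be shoved in before the support is down on it. Then push the support straight back until it is locked under the stud heads and support and tray are fully home, and let go. Never press hard, touch the burner and its tray only with the support, not with the gripper, and leave the other things on the worktop alone.

Things in the scene. Friction and masses are not known exactly. Their poses are not given: they have to be found in the camera images.
- pan_support: black steel pan support 160 (x) x 180 (y) x 52 mm, 0.3 to 0.65 kg, right way up beside the burner, x (its rear) within 0.4 rad of the robot's x; origin: centre of underside, z up. Top bars 10 x 10 mm: along y at x = -75, 0, 75, along x at y = -72, 72; prongs at x = -37, 37 end 33 mm from y = 0. Legs in the corners on side rails at y = -72, 72 mm, each rail with a flat keyhole lug.
- middle_bar (a point): centre of the support's middle top bar (10 mm thick in x, 10 mm high, along y), 47 mm over its underside, near its centre of mass: grip here, fingers closing along the support's x. 65 mm is free in front of and behind the bar, and below it down to what the support stands on or, on the burner, down to the burner head, whose top is then 27 mm under the bar's underside
- left_keyhole (a point): centre of the 19 (x) x 21 (y) mm hole of the left (+y) keyhole, at the underside of the 5 mm thick lug (support x = 14, y = 72, z = 0 mm). A slot 12 mm wide runs from the hole forward (-x); a stud at the slot's closed end stands 14 mm in front of the hole's centre
- right_keyhole (a point): the same point of the right (-y) keyhole (support x = 14, y = -72, z = 0 mm)
- burner: white table-top gas burner, fixed, housing 230 (x) x 220 (y) x 51 mm, knob in front (-x); origin: centre of underside, z up. A bright steel spill tray (212 x 198 mm, rims 10 mm high, floor at z = 55 mm) slides on it along x, moved by about 6 N, to a firm rear stop. It starts pulled out to the front by 6 to 46 mm: that is not measured. Round burner head, 72 mm wide, top at z = 70 mm.
- left_stud_home (a point): where the top of the left (+y) brass stud stands when the tray is home (burner x = 0, y = 72, z = 67 mm); now it is 6 to 46 mm in front (-x) of this point. Stud: on the tray floor, shank 7 mm thick and 7.5 mm high, above it a round flat head 16 mm wide and 4.5 mm high
- right_stud_home (a point): the same point of the right (-y) stud (burner x = 0, y = -72, z = 67 mm); both studs are on the tray and move together
- home (a point): point of the burner at x = 0, y = 0, z = 55 mm: here the support's origin stands, axes parallel to the burner's, when it is locked and the tray is fully home. With the studs in the keyhole holes the support sinks to this height, its origin 14 mm in front of the studs; elsewhere it lands on the stud heads, 12 mm higher
- soap: dark soap pump bottle, 190 mm high, at the back; bystander
- coffee_jar: coffee jar with dark lid, 68 x 68 x 125 mm, at the back; bystander
- canister: round cream canister with lid, 87 mm wide, 115 mm high, at the back; bystander
- mill: wooden pepper mill, 58 mm wide, 160 mm high, at the back; bystander
- salt: glass salt shaker with grey top, 44 mm wide, 90 mm high, at the back; bystander
- chilli: slim bottle with yellow cap, 48 mm wide, 184 mm high, at the back right; bystander
- cup: white espresso cup, 63 mm wide, 51 mm high, on the higher worktop at the right, in front of the toaster; bystander
- spoon: steel teaspoon, 137 mm long, lying on the higher worktop at the right, in front of the cup; bystander

How it is judged:
By the outcome, as a careful person would: the job done as asked, in the order asked, and still so for the second after the job is handed in, with the robot touching nothing.
It also fails if it takes over 54 s, if anything falls off the work surface, if the arm or the gripper's body presses on something with over 40 N, if the wrist force passes 120 N, or if a joint passes its speed limit or range.

### The arm

A 6-joint arm with a two-finger parallel gripper is mounted at the origin on a cart in front of the work surface, level with it; the furniture and walls round the work are solid. World frame = base frame: x ahead of the robot, y to its left, z up, the work surface at z = 0. Lengths are in m, angles in rad, forces in N, time in s.
With the tool pointing down it reaches from about 0.3 to 1 m from the base axis. Payload 5.1 kg.
Tool frame: the origin (TCP) lies on the centre line of the jaws, within the pads' length; the fingertips stand 22 mm ahead of it and the grasp point (between the pads) lies 3 mm ahead of it (env.tip_reach is the distance from the TCP to the fingertips, in m); z points along the fingers, y is the line along which they close (so a half turn about z gives the same grasp; the last joint's range is limited). The gripper opens to 95 mm and grips with 3 to 60 N. Pads are 20 mm wide; open, the fingers measure 119 mm over their backs; the gripper's body (75 mm by 180 mm) begins 59 mm behind the grasp point.
Start: joints at [1.189, 0.124, 1.65, -0, 1.367, -0.083], TCP at [0.191, 0.621, 0.237] pointing down, gripper open.
Joint ranges: [-2.61, 2.61], [-1.02, 2.33], [0.03, 2.71], [-1.35, 4.49], [0.32, 2.68], [-2.91, 2.91]. Speed limits (rad/s): [2.57, 2.57, 3.14, 3.14, 3.14, 3.14].

### API

Orientations are given as a rotation vector (axis times angle).
In Python, from rig import env gives the robot as it stands. The module is installed in compiled form; this text tells all that it offers.
- The arm moves only by the shell command python3 -m pendant 'ROWS' [FORCE]. ROWS is a JSON object whose one key "commands" holds a list that holds one entry, the list of rows, each a list of 5 numbers: the finger opening in mm, from 0 to 95.1, then the shift along the tool's x, y, z in units of 50 mm (1.0 is 50 mm), then the turn about the tool's z in units of 8 degrees (1.0 is 8 degrees). A call has 1 to 12 rows; each row shifts and turns the commanded pose from where the row before left it, along the tool's axes as they then stand; what a row does not reach is not made up. A row lasts 1/10 s, in which the tool goes at most 50 mm and 8.59 degrees, less where a joint would pass 70% of its speed; a pose out of reach is approached as far as the arm can. A call is refused whole if a number of a shift passes 1 or a number of a turn 1, either way. A call with a gripper value outside its range is refused whole. The fingers move at their own pace and stop on an object; FORCE is the grip in N (left out, the last holds). Time passes only in rows, so rows that do not move let the fingers close. It gives the time, the measured TCP pose, the force, the opening and the grip force at its end, in the units of the state.
- env.observe(): the state, without advancing time (a new reading comes with each control period).
- env.capture(name): name is "scene" or "top"; returns (picture, depth): 400x640x3 uint8, red, green, blue; 400x640 float32, m along the optical axis (not along the pixel's ray), 0 where there is no reading.
- env.camera_model(name): a dict with "mtx" (3x3 intrinsics, pixels), "origin" and "attitude" of the camera in the world. Camera axes: x right, y down, z forward; pixel columns grow to the right and rows downward; lengths in m; the calibration is good to about 2 mm. A picture is of the moment at which its call begins. camera_model takes no time and is no camera call.
- env.close_job(): hands the job in; it is judged then, once.
The state is a dict: "clock": time; "joints": joint angles; "joint_vel": joint speeds; "effort": joint torques, N m; "eef_pos": TCP position; "tool_rot": TCP orientation; "force": force on the tool from outside, world axes, zero at the start; "torque": the same for the moment, N m; "grip_width": finger opening in m; "finger_force": force on a finger pad.
Only numpy, scipy, OpenCV 4.12 (cv2) and the standard library are available. Lean on these libraries where they do the work, as an engineer would, in place of code of your own. Each camera call takes 0.05 s, during which the arm holds its last target. There are 200 camera calls.

## Working session

There is one attempt and no reset: what is moved stays moved. The work goes in short steps, Python scripts to look and compute and a shell command to move; the robot and the scene stay as the last step left them, time stands still between calls to the robot, and variables do not carry over. Pictures are saved under pics/ and viewed, at most 12 in all, crops included, and the job is handed in when it is done.

```bash
mkdir -p pics; python3 - <<'E'
from rig import env
import cv2,numpy as np
for n in("scene","top"):
    p,d=env.capture(n);np.savez(f"{n}0.npz",p=p,d=d);cv2.imwrite(f"pics/{n}0.png",p[:,:,::-1])
    m=env.camera_model(n);print(n,{k:np.round(v,3).tolist() for k,v in m.items()})
s=env.observe();print(s['eef_pos'],s['tool_rot'],s['force'],s['clock'],env.tip_reach)
E
```

```text
scene {'mtx': [[438.381, 0.0, 318.533], [0.0, 438.381, 202.691], [0.0, 0.0, 1.0]], 'origin': [-0.073, -1.155, 0.724], 'attitude': [-2.01, 0.552, -0.34]}
top {'mtx': [[498.037, 0.0, 325.727], [0.0, 498.037, 200.65], [0.0, 0.0, 1.0]], 'origin': [0.287, -0.128, 1.466], 'attitude': [-2.083, 2.129, -0.184]}
[0.19119887 0.62069594 0.23551325] [-4.67602810e-01 -3.10620912e+00  2.82914479e-03] [ 0.59507728  0.47113964 -0.31349582] 0.1 0.022
```

View pics/top0.png

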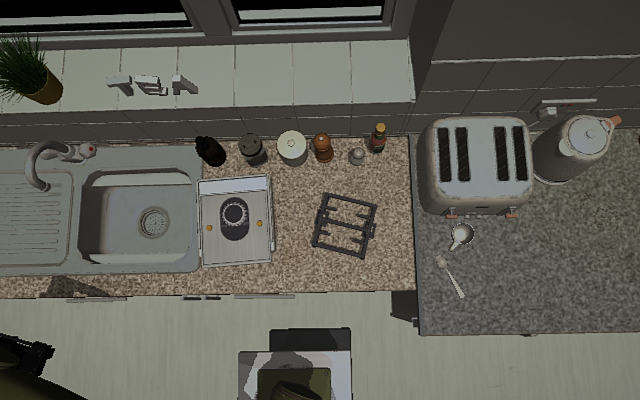

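View pics/scene0.png

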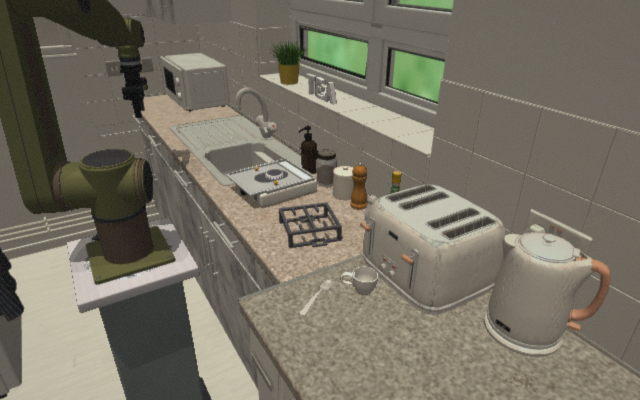

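The top view shows the burner near (235,222), with brass studs near (209,228) and (259,224). The support is near (345,225). Next I'll zoom in and measure.

```bash
cat >h.py <<'E'
import numpy as np,cv2
from scipy.spatial.transform import Rotation as R
from rig import env
def ray(n,uv,z):
    m=env.camera_model(n);K=np.array(m['mtx']);A=R.from_rotvec(m['attitude']).as_matrix();o=np.array(m['origin'])
    uv=np.atleast_2d(np.asarray(uv,float));d=np.c_[uv,np.ones(len(uv))]@np.linalg.inv(K).T@A.T
    return o+d*((z-o[2])/d[:,2])[:,None]
def proj(n,P):
    m=env.camera_model(n);K=np.array(m['mtx']);A=R.from_rotvec(m['attitude']).as_matrix()
    q=(np.atleast_2d(P)-m['origin'])@A@K.T;return q[:,:2]/q[:,2:]
def cloud(n,d):
    m=env.camera_model(n);K=np.array(m['mtx']);A=R.from_rotvec(m['attitude']).as_matrix()
    v,u=np.mgrid[:400,:640];c=np.stack([(u-K[0,2])/K[0,0]*d,(v-K[1,2])/K[1,1]*d,d],-1)
    return c@A.T+m['origin']
E
python3 - <<'E'
from h import *
f=np.load('top0.npz');p,d=f['p'],f['d'];W=cloud('top',d)
c=cv2.resize(p[165:280,190:390],None,fx=4,fy=4,interpolation=cv2.INTER_CUBIC);cv2.imwrite('pics/c0.png',c[:,:,::-1])
# support top bars: dark & z 42..60
roi=np.zeros((400,640),bool);roi[185:265,305:385]=1
z=W[...,2];print('worktop z',np.median(z[270:285,300:380]))
g=p.max(2);m=roi&(g<75);print(m.sum(),np.percentile(z[m],[5,25,50,75,95]))
mm=m&(z>.035)
pts=np.argwhere(mm)[:,::-1].astype(np.float32)
X=ray('top',pts,.052)[:,:2].astype(np.float32)
r=cv2.minAreaRect(X*1000);print('rect mm',r)
hsv=cv2.cvtColor(p,cv2.COLOR_RGB2HSV)
b=((hsv[...,0]>12)&(hsv[...,0]<30)&(hsv[...,1]>110)&(hsv[...,2]>90));b[:, :200]=0;b[:,270:]=0;b[:200]=0;b[245:]=0
n,l,s,ce=cv2.connectedComponentsWithStats(b.astype(np.uint8))
for i in range(1,n):
    print(s[i],ce[i],ray('top',ce[i],.067)*1000,W[int(ce[i][1]+.5),int(ce[i][0]+.5)])
# housing
for v,u in((190,235),(212,233),(250,235),(256,235),(222,245)):print(v,u,p[v,u],W[v,u])
E
```

```text
worktop z -0.00031709236752353043
1575 [-0.0019093   0.00619726  0.04918982  0.05235043  0.05591625]
rect mm ((501.2698059082031, -147.1438446044922), (154.8892364501953, 160.36050415039062), 74.28096771240234)
[257 221   5   5  21] [259. 223.] [[508.95749364  95.05972881  67.        ]] [0.50875233 0.09485358 0.06829566]
[206 225   6   6  23] [208.56521739 227.60869565] [[499.07541316 239.37118478  67.        ]] [0.49754041 0.23743507 0.0695165 ]
190 235 [166 174 179] [0.61042549 0.16841072 0.05259188]
212 233 [45 43 45] [0.54185236 0.16919725 0.07120953]
250 235 [136 137 131] [0.4345145  0.16461059 0.05700226]
256 235 [139 138 132] [0.41737274 0.16408572 0.05818367]
222 245 [74 71 75] [0.51491539 0.13765211 0.05381539]
```

View pics/c0.png

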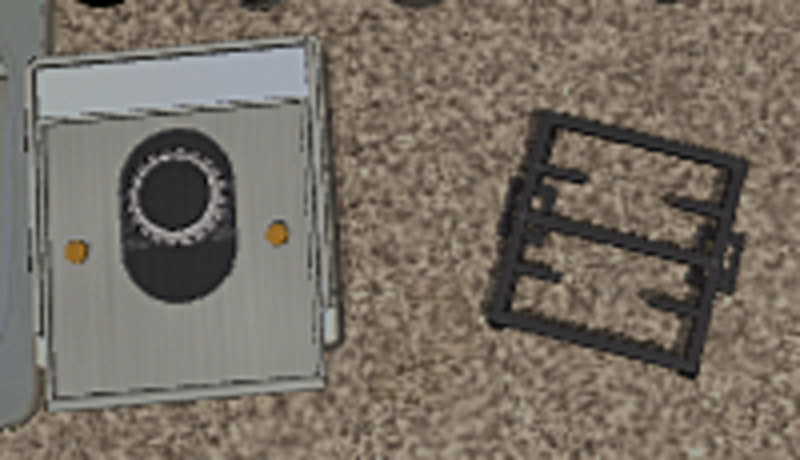

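The crop shows brass studs at about (209,227.6) and (259,223). The head sits at the rear end of the tray slot, and the support is yawed about -0.27 rad. I'll refine the burner pose and start turning the tool towards the support.

```bash
python3 - <<'E'
from h import *
f=np.load('top0.npz');p,d=f['p'].astype(int),f['d'];W=cloud('top',d)
# brass weighted centroid using R-B chroma
w=np.clip(p[...,0]-p[...,2]-25,0,None).astype(float)
S=[]
for u0,v0 in((259,223),(208.6,227.6)):
    v,u=np.mgrid[int(v0)-5:int(v0)+6,int(u0)-5:int(u0)+6];k=w[v,u]
    c=((u*k).sum()/k.sum(),(v*k).sum()/k.sum());S.append(ray('top',c,.067)[0]);print(c,S[-1]*1000)
dy=S[1]-S[0];print('len',np.linalg.norm(dy)*1000,'yaw',np.degrees(np.arctan2(-dy[0],dy[1])),'mid',(S[0]+S[1])/2)
# head top via depth
m=(W[...,2]>.064);m[:, :215]=0;m[:,252:]=0;m[:190]=0;m[235:]=0
X=ray('top',np.argwhere(m)[:,::-1],.07)[:,:2];print('head',cv2.minEnclosingCircle((X*1000).astype(np.float32)),(X.max(0)+X.min(0))/2,m.sum())
# housing+tray outline by height
m=(W[...,2]>.03)&(W[...,2]<.09);m[:, :190]=0;m[:,280:]=0;m[:170]=0;m[275:]=0
n,l,s,c=cv2.connectedComponentsWithStats(m.astype(np.uint8));i=1+s[1:,4].argmax()
X=ray('top',np.argwhere(l==i)[:,::-1],.051)[:,:2]*1000;print('outline',cv2.minAreaRect(X.astype(np.float32)))
# support bars: straight edges by fit in support frame
g=p.max(2);m=(g<75)&(W[...,2]>.035);m[:,:305]=0;m[:,385:]=0;m[:185]=0;m[265:]=0
X=ray('top',np.argwhere(m)[:,::-1],.052)[:,:2]*1000
best=None
for a in np.arange(-22,-9,.25):
    t=np.radians(a);x=X@[np.cos(t),np.sin(t)];h=np.histogram(x,np.arange(380,640,4))[0];sc=(h.astype(float)**2).sum()
    if best is None or sc>best[0]:best=(sc,a)
print('bar yaw',best)
E
python3 -m pendant '{"commands":[[[70,0,0,-0.3,1],[70,0,0,0,1],[70,0,0,0,1],[70,0,0,0,1],[70,0,0,0,1],[70,0,0,0,1],[70,0,0,0,1],[70,0,0,0,1],[70,0,0,0,1],[70,0,0,0,1],[70,0,0,0,1],[70,0,0,0,0.1]]]}'
```

```text
(np.float64(258.8176638176638), np.float64(223.11908831908832)) [508.62655191  95.57896543  67.        ]
(np.float64(208.5644618834081), np.float64(227.5605381165919)) [499.21421253 239.37710047  67.        ]
len 144.1058491961885 yaw 3.74496598185442 mid [0.50392038 0.16747803 0.067     ]
head ((548.419189453125, 175.64878845214844), 67.06681823730469) [0.55038248 0.17187378] 359
outline ((523.5067138671875, 167.6768798828125), (261.0263366699219, 222.18157958984375), 3.684370994567871)
bar yaw (np.float64(50163.0), np.float64(-15.75))
clock: 1.3
eef_pos: [0.1913, 0.6209, 0.251]
tool_rot: [2.508, 1.891, -0.002]
force: [-0.0, -0.1, -0.4]
grip_width: 0.0699
finger_force: 0.0
```

```bash
python3 -m pendant '{"commands":[[[70,-0.54,0.42,0,0],[70,-0.54,0.42,0,0],[70,-0.54,0.42,0,0],[70,-0.54,0.42,0,0],[70,-0.54,0.42,0,0],[70,-0.54,0.42,0,0],[70,-0.54,0.42,0,0],[70,-0.54,0.42,0,0],[70,-0.54,0.42,0,0],[70,-0.54,0.42,0,0],[70,-0.54,0.42,0,0],[70,-0.54,0.42,0,0]]]}' 40
python3 -m pendant '{"commands":[[[70,-0.54,0.42,0,0],[70,-0.54,0.42,0,0],[70,-0.54,0.42,0,0],[70,-0.54,0.42,0,0],[70,-0.54,0.42,0,0],[70,-0.54,0.42,0,0],[70,-0.54,0.42,0,0],[70,-0.54,0.42,0,0],[70,-0.54,0.42,0,0],[70,-0.54,0.42,0,0],[70,-0.54,0.42,0,0],[70,-0.54,0.42,0,0]]]}'
```

```text
clock: 2.5
eef_pos: [0.3449, 0.2391, 0.2515]
tool_rot: [2.505, 1.896, 0.0]
force: [0.5, -0.4, 0.8]
grip_width: 0.07
finger_force: 0.0
clock: 3.7
eef_pos: [0.4985, -0.1416, 0.2514]
tool_rot: [-2.505, -1.895, 0.0]
force: [0.3, -0.3, 0.8]
grip_width: 0.0697
finger_force: 0.0
```

```bash
python3 -m pendant '{"commands":[[[70,-0.09,0.08,0.4,0],[70,0,0,0.5,0],[70,0,0,0.5,0],[70,0,0,0.5,0],[70,0,0,0.5,0],[70,0,0,0.5,0],[70,0,0,0.4,0],[70,0,0,0.3,0],[70,0,0,0.2,0],[70,0,0,0.13,0],[70,0,0,0.1,0],[70,0,0,0,0]]]}'
python3 - <<'E'
from h import *
p,d=env.capture('top');cv2.imwrite('pics/t1.png',cv2.resize(p[165:280,190:390],None,fx=4,fy=4,interpolation=cv2.INTER_CUBIC)[:,:,::-1])
p,d=env.capture('scene');cv2.imwrite('pics/s1.png',cv2.resize(p[180:280,240:380],None,fx=4,fy=4,interpolation=cv2.INTER_CUBIC)[:,:,::-1])
E
```

```text
clock: 4.9
eef_pos: [0.5009, -0.1456, 0.0501]
tool_rot: [-2.507, -1.893, 0.0]
force: [-0.3, 0.7, 0.9]
grip_width: 0.0702
finger_force: 0.0
```

View pics/s1.png

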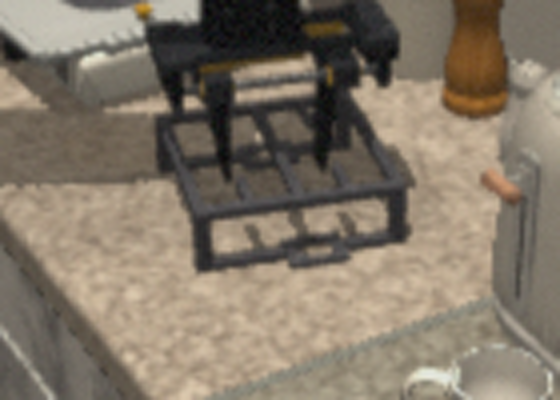

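The fingers straddle the middle bar, at crop (222,170) and (320,160). I'll close and lift.

```bash
python3 -m pendant '{"commands":[[[8,0,0,0,0],[8,0,0,0,0],[8,0,0,0,0],[8,0,0,0,0],[8,0,0,0,0],[8,0,0,0,0],[8,0,0,0,0],[8,0,0,0,0]]]}' 40
python3 -m pendant '{"commands":[[[8,0,0,-0.1,0],[8,0,0,-0.3,0],[8,0,0,-0.5,0],[8,0,0,-0.5,0],[8,0,0,-0.5,0],[8,0,0,-0.5,0],[8,0,0,-0.4,0],[8,0,0,-0.2,0],[8,0,0,0,0],[8,0,0,0,0]]]}'
```

```text
clock: 5.8
eef_pos: [0.5012, -0.1457, 0.0502]
tool_rot: [2.507, 1.892, 0.001]
force: [2.6, -1.9, -1.9]
grip_width: 0.012
finger_force: 1.4
clock: 6.8
eef_pos: [0.5002, -0.1453, 0.1991]
tool_rot: [-2.506, -1.891, 0.002]
force: [-0.2, 0.5, -5.8]
grip_width: 0.0101
finger_force: 40.0
```

```bash
python3 -m pendant '{"commands":[[[8,0,0,0,-0.45],[8,0,0,0,-0.5],[8,0,0,0,-0.5],[8,0,0,0,-0.5],[8,0,0,0,-0.5],[8,0.3,0.2,0,0],[8,0.5,0,0,0],[8,0.6,0,0,0],[8,0.6,0,0,0],[8,0.6,0,0,0],[8,0.6,0,0,0],[8,0.6,0,0,0]]]}'
python3 -m pendant '{"commands":[[[8,0.6,0,0.2,0],[8,0.6,0,0.3,0],[8,0.6,0,0.3,0],[8,0.5,0,0.2,0],[8,0.4,0,0,0],[8,0.26,0,0,0],[8,0.1,0,0,0],[8,0,0,0,0],[8,0,0,0,0]]]}'
python3 - <<'E'
from h import *
p,d=env.capture('top');np.savez('top2.npz',p=p,d=d);cv2.imwrite('pics/t2.png',cv2.resize(p[170:290,170:310],None,fx=5,fy=5,interpolation=cv2.INTER_CUBIC)[:,:,::-1])
p,d=env.capture('scene');np.savez('scene2.npz',p=p,d=d);cv2.imwrite('pics/s2.png',cv2.resize(p[120:220,200:340],None,fx=5,fy=5,interpolation=cv2.INTER_CUBIC)[:,:,::-1])
s=env.observe();print(s['eef_pos'],s['tool_rot'],s['force'],s['torque'])
E
```

```text
clock: 8.0
eef_pos: [0.4973, 0.0458, 0.1979]
tool_rot: [-2.147, -2.289, 0.004]
force: [0.2, 0.3, -6.3]
grip_width: 0.0097
finger_force: 40.0
clock: 8.9
eef_pos: [0.489, 0.1966, 0.1502]
tool_rot: [2.149, 2.291, -0.0]
force: [0.3, -0.8, -5.1]
grip_width: 0.0095
finger_force: 40.0
[0.48908292 0.19652617 0.15029666] [ 2.14986888e+00  2.29027884e+00 -1.90994642e-05] [ 1.20490905 -0.43123997 -5.38437898] [-0.02536976  0.06151306 -0.03629532]
```

View pics/t2.png

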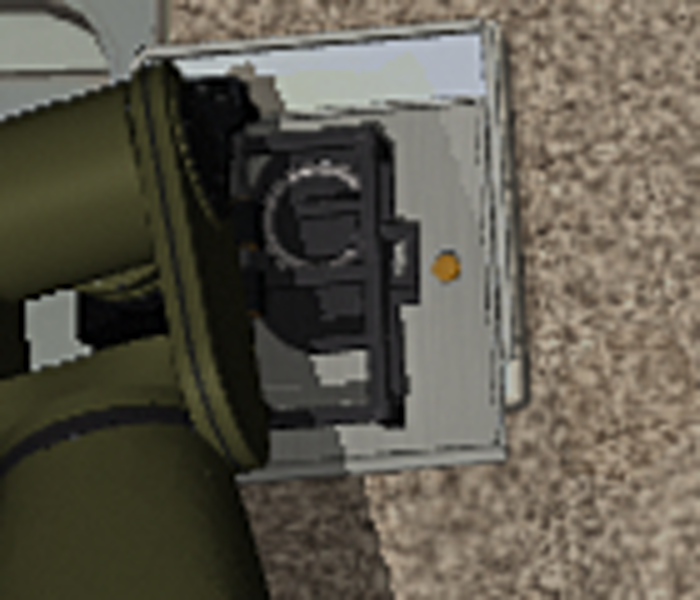

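View pics/s2.png

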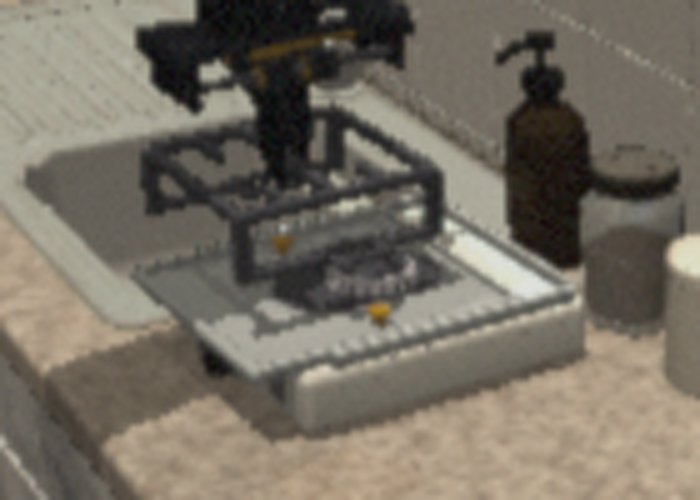

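I overshot y by about 29 mm because I summed the rows wrong. The support hangs level, and the right stud is at crop (446,267). I'll go back and lower it to just above the studs.

```bash
python3 -m pendant '{"commands":[[[8,-0.2,0,0,0],[8,-0.25,-0.02,0,0],[8,-0.12,0,0.1,0],[8,0,0,0.2,0],[8,0,0,0.11,0],[8,0,0,0,0],[8,0,0,0,0]]]}'
cat > m.py <<'E'
import sys
from h import *
tag=sys.argv[1]
s=env.observe();r=R.from_rotvec(s['tool_rot']).as_matrix();T=np.array(s['eef_pos']);print('tcp',T*1000,'yaw',np.degrees(np.arctan2(r[1,1],r[0,1])),'F',s['force'],'M',s['torque'])
p,d=env.capture('top');np.savez(tag+'.npz',p=p,d=d)
cv2.imwrite(f'pics/{tag}.png',cv2.resize(p[180:270,200:290],None,fx=6,fy=6,interpolation=cv2.INTER_CUBIC)[:,:,::-1])
q,_=env.capture('scene');cv2.imwrite(f'pics/{tag}s.png',cv2.resize(q[140:210,215:325],None,fx=7,fy=7,interpolation=cv2.INTER_CUBIC)[:,:,::-1])
P=p.astype(int);w=np.clip(P[...,0]-P[...,2]-25,0,None).astype(float);v,u=np.mgrid[217:231,250:268];k=w[v,u]*((P[...,0][v,u]>110))
if k.sum()>0:
    c=((u*k).sum()/k.sum(),(v*k).sum()/k.sum());print('brass',c,ray('top',c,.067)[0]*1000,(k>0).sum())
# predicted keyhole centre from tcp, top face of lug (z 5 mm), support y-offset -1.3
for z,n in((5,'lugtop'),(0,'under')):
    K=T+r[:,1]*.014-r[:,0]*(.072+.0013);K[2]=T[2]-.05+z/1000;print(n,K*1000,proj('top',K))
E
python3 m.py a3
```

```text
clock: 9.7
eef_pos: [0.4894, 0.169, 0.1292]
tool_rot: [-2.148, -2.292, 0.001]
force: [0.1, -0.7, -6.2]
grip_width: 0.0099
finger_force: 40.0
tcp [489.44149209 168.96530101 129.15288873] yaw 3.7017651451383817 F [ 0.07435898 -0.65137498 -6.16178468] M [-0.04730238  0.03157091  0.02638706]
brass (np.float64(259.74614594039053), np.float64(223.032887975334)) [508.81222864  92.92464625  67.        ] 13
lugtop [508.14475253  96.72211464  84.15288873] [[257.45074312 222.36807501]]
under [508.14475253  96.72211464  79.15288873] [[257.73472735 222.64074853]]
```

View pics/a3.png

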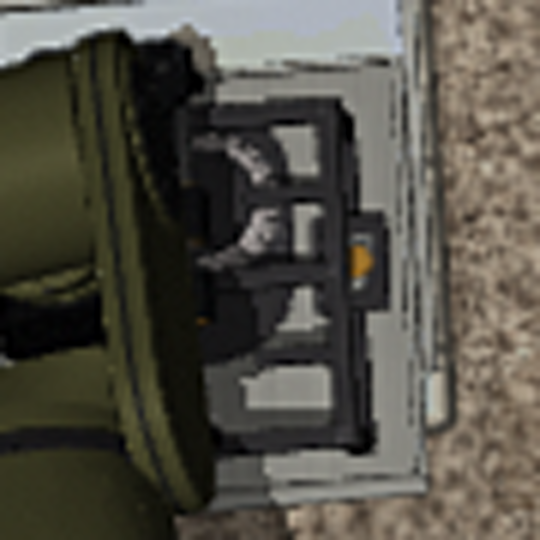

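The right stud shows through the right keyhole at crop (362,262), partly hidden by the top bar. I'll zoom in on both views for a finer check.

```bash
python3 - <<'E'
from h import *
p=np.load('a3.npz')['p']
a=cv2.resize(p[208:238,245:270],None,fx=16,fy=16,interpolation=cv2.INTER_NEAREST)
b=cv2.imread('pics/a3s.png')[:,:,::-1]; b=b[:480,:]
b=cv2.resize(b,(390,int(b.shape[0]*390/b.shape[1])))
im=np.zeros((480,800,3),np.uint8);im[:,:400]=a;im[:b.shape[0],405:405+390]=b
cv2.imwrite('pics/z3.png',im[:,:,::-1])
P=p.astype(int)
print(P[208:238,256:266].sum(2)//3)
E
```

```text
[[ 22  41  45  54 127 137 132 132 127 132]
 [ 28  42  47  27 124 137 133 132 126 132]
 [ 30  42  48  24 124 138 133 131 127 131]
 [ 30  44  48  19 124 136 132 131 127 131]
 [ 34  22  45  21 124 137 133 131 127 130]
 [ 41  19  45  25 126 139 136 133 127 130]
 [ 44  22  48  32 134 148 145 139 133 133]
 [ 47  17  16   3  54  63  63  54 122 135]
 [ 48  21  37  40  40  40  37  33  88 128]
 [ 49  21  41  46  45  44  43  41  84 130]
 [ 47  18  41  43  42  48  43  43  30 123]
 [ 47  22  61 109 106  93  55  40  30 122]
 [ 48  23  61  70  66  89  55  40  33 122]
 [ 49  19  41  93  92  83  50  40  42 122]
 [ 49  24  36  96 104  84  50  39  29 121]
 [ 49  25  39  98 108  96  55  41  28 121]
 [ 52  20  37  96 107  77  47  41  28 121]
 [ 52  22  38  96  83  48  41  43  29 121]
 [ 51  25  43 105  97  52  42  44  25 122]
 [ 47  27  57 144  87  45  44  44  24 122]
 [ 48  31  48  61  46  39  47  43  19 121]
 [ 46  35  33  41  42  43  46  43  41 124]
 [ 48  42  37  47  48  45  44  39  40 122]
 [ 47  45  27  26  29  45  39  56  56 123]
 [ 46  48  30  45  26 125 136 136 132 132]
 [ 45  49  21  43  23 128 140 138 134 131]
 [ 45  52  19  42  23 128 139 136 132 129]
 [ 46  50  19  41  29 130 139 136 133 131]
 [ 47  51  20  42  34  93 133 136 133 132]
 [ 46  52  19  41  37  87 131 136 133 132]]
```

View pics/z3.png

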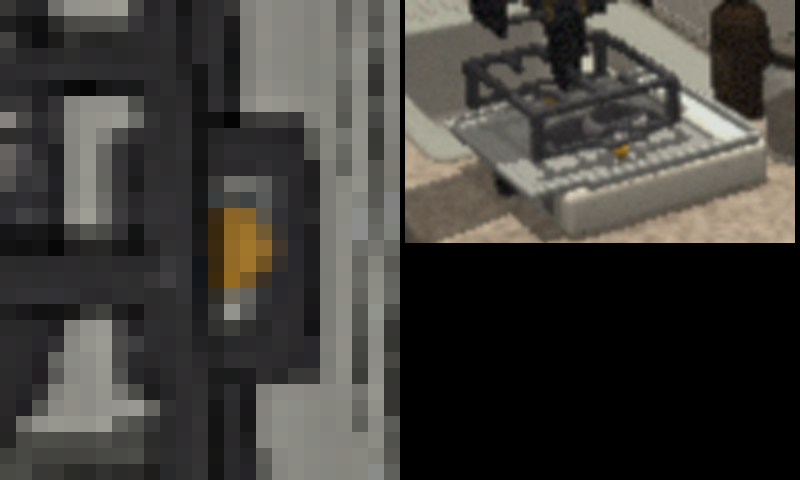

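The hole appears about 1.5 to 2 mm too far to the rear relative to the stud, and the y alignment looks good. I'll shift 1.7 mm forward and lower gently.

```bash
python3 -m pendant '{"commands":[[[8,0,-0.03,0,0],[8,0,0,0.1,0],[8,0,0,0.08,0],[8,0,0,0.03,0],[8,0,0,0.02,0],[8,0,0,0.02,0],[8,0,0,0.02,0],[8,0,0,0,0]]]}'
```

```text
clock: 10.6
eef_pos: [0.4882, 0.1687, 0.1161]
tool_rot: [-2.149, -2.292, 0.0]
force: [0.1, -0.5, -5.8]
grip_width: 0.0095
finger_force: 40.0
```

```bash
python3 -m pendant '{"commands":[[[8,0,0,0.02,0],[8,0,0,0.02,0],[8,0,0,0,0]]]}'; python3 -m pendant '{"commands":[[[8,0,0,0.02,0],[8,0,0,0,0]]]}'
```

```text
clock: 10.9
eef_pos: [0.4881, 0.1687, 0.114]
tool_rot: [-2.149, -2.291, 0.0]
force: [-0.3, 0.7, -6.1]
grip_width: 0.0092
finger_force: 40.0
clock: 11.1
eef_pos: [0.4881, 0.1687, 0.113]
tool_rot: [-2.149, -2.292, 0.0]
force: [-0.0, 0.5, -6.1]
grip_width: 0.0097
finger_force: 40.0
```

```bash
python3 -m pendant '{"commands":[[[8,0,0,0.02,0],[8,0,0,0.02,0],[8,0,0,0.02,0],[8,0,0,0,0]]]}'; python3 -m pendant '{"commands":[[[8,0,0,0.02,0],[8,0,0,0.02,0],[8,0,0,0,0]]]}'
```

```text
clock: 11.5
eef_pos: [0.488, 0.1687, 0.1099]
tool_rot: [-2.149, -2.291, 0.001]
force: [0.2, 0.5, -6.4]
grip_width: 0.0098
finger_force: 40.0
clock: 11.8
eef_pos: [0.488, 0.1687, 0.1079]
tool_rot: [-2.149, -2.292, 0.001]
force: [0.4, -0.0, -6.7]
grip_width: 0.0094
finger_force: 40.0
```

```bash
python3 -m pendant '{"commands":[[[8,0,0,0.02,0],[8,0,0,0.01,0],[8,0,0,0,0]]]}'; python3 -m pendant '{"commands":[[[8,0,0,0.02,0],[8,0,0,0,0],[8,0,0,0,0]]]}'
```

```text
clock: 12.1
eef_pos: [0.4883, 0.1687, 0.1068]
tool_rot: [2.149, 2.292, 0.0]
force: [-1.5, -0.0, -4.6]
grip_width: 0.0098
finger_force: 40.0
clock: 12.4
eef_pos: [0.4883, 0.1687, 0.1068]
tool_rot: [-2.149, -2.292, 0.0]
force: [-4.6, -0.9, 3.3]
grip_width: 0.0089
finger_force: 40.0
```

```bash
python3 m.py a4; python3 - <<'E'
import cv2,numpy as np
a=cv2.imread('pics/a4.png');b=cv2.imread('pics/a4s.png');b=cv2.resize(b,(500,318))[:, :260+0] if 0 else cv2.resize(b,(400,255))
a=cv2.resize(a[150:350,150:450],(400,267),interpolation=cv2.INTER_NEAREST)
im=np.zeros((270,800,3),np.uint8);im[:267,:400]=a;im[:255,400:]=b;cv2.imwrite('pics/z4.png',im)
E
```

```text
tcp [488.29078599 168.71299223 106.7774034 ] yaw 3.6837724729486627 F [-4.5922204  -0.9106978   3.31764995] M [-0.23959449  0.91519475  0.02016184]
brass (np.float64(259.8349928876245), np.float64(222.42105263157896)) [510.57020838  92.68205911  67.        ] 9
lugtop [506.97136213  96.46393663  61.7774034 ] [[258.79350632 223.97747592]]
under [506.97136213  96.46393663  56.7774034 ] [[259.06857662 224.24049297]]
```

View pics/z4.png

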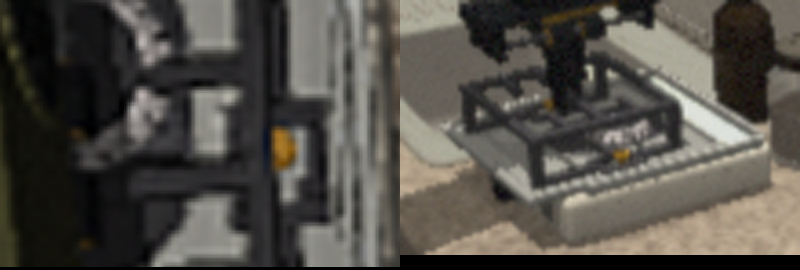

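The studs are through the holes: the lug underside is below the head bottoms and the brass shows in the hole at crop (283,148). The load is on the front feet, so I'll ease the grip and let the support settle, then regrip lower.

```bash
python3 -m pendant '{"commands":[[[16,0,0,0,0],[16,0,0,0,0],[16,0,0,0,0],[16,0,0,0.01,0],[16,0,0,0,0]]]}' 40; python3 m.py a5;  python3 -m pendant '{"commands":[[[8,0,0,0,0],[8,0,0,0,0],[8,0,0,0,0],[8,0,0,0,0],[8,0,0,0,0]]]}' 40; python3 m.py a6
```

```text
clock: 13.0
eef_pos: [0.4884, 0.1687, 0.1052]
tool_rot: [2.149, 2.291, 0.0]
force: [-0.5, 0.7, 0.5]
grip_width: 0.0159
finger_force: 0.0
tcp [488.37238952 168.72397603 105.18036582] yaw 3.6795693825962816 F [-0.49894586  0.69358979  0.46164529] M [-0.09824294  0.08879555 -0.01133375]
brass (np.float64(259.8380681818182), np.float64(222.4275568181818)) [510.55124324  92.6731373   67.        ] 9
lugtop [507.04766493  96.47354982  60.18036582] [[258.87840946 224.03539266]]
under [507.04766493  96.47354982  55.18036582] [[259.15288515 224.29792084]]
clock: 13.6
eef_pos: [0.4883, 0.1687, 0.1051]
tool_rot: [2.149, 2.292, 0.0]
force: [0.7, 0.5, -1.1]
grip_width: 0.0094
finger_force: 40.0
tcp [488.25896014 168.69978526 105.13550442] yaw 3.6835238984444723 F [ 0.7168318   0.47217337 -1.09740843] M [-0.08440884 -0.07178151  0.02670108]
brass (np.float64(259.83903133903135), np.float64(222.4188034188034)) [510.57642115  92.67054691  67.        ] 9
lugtop [506.93922125  96.45064801  60.13550442] [[258.88858995 224.0750431 ]]
under [506.93922125  96.45064801  55.13550442] [[259.16302653 224.33743144]]
```

```bash
python3 - <<'E'
from h import *
for t in('a4','a5','a6'):
    f=np.load(t+'.npz');p,d=f['p'],f['d'];W=cloud('top',d)*1000
    m=(p.max(2)<75)&(W[...,2]>90)&(W[...,2]<118);m[:,:242]=0;m[:,275:]=0;m[:190]=0;m[262:]=0
    w=W[m];
    for lo,hi in((400,430),(430,460),(460,500),(500,530),(530,555),(555,575)):
        k=(w[:,0]>lo)&(w[:,0]<hi);print(t,lo,k.sum(),np.percentile(w[k,2],[50,80]).round(1) if k.any() else '')
    print(w[:,0].min(),w[:,0].max())
E
```

```text
a4 400 86 [107.2 109.6]
a4 430 76 [107.3 109.4]
a4 460 106 [106.4 109.2]
a4 500 67 [105.6 109.1]
a4 530 45 [106.4 108.5]
a4 555 73 [106.4 109.1]
411.87527108555975 573.9937503012926
a5 400 85 [105.9 108.3]
a5 430 76 [107.3 109.5]
a5 460 107 [106.4 109. ]
a5 500 66 [106.9 109.4]
a5 530 46 [107.4 110.3]
a5 555 73 [107.  109.5]
412.112941493642 573.6524583976072
a6 400 86 [106.9 109.1]
a6 430 75 [106.3 109.4]
a6 460 108 [106.3 108.7]
a6 500 66 [106.  108.2]
a6 530 45 [107.  109.2]
a6 555 75 [106.7 109.2]
412.07804241985855 573.8318365353105
```

The support sits level with bar tops at about 107 mm, as expected. Next is the straight push to the rear.

```bash
python3 -m pendant '{"commands":[[[8,0,0.03,0,0],[8,0,0.04,0,0],[8,0,0.04,0,0],[8,0,0.04,0,0],[8,0,0.04,0,0],[8,0,0.04,0,0],[8,0,0.03,0,0],[8,0,0,0,0]]]}';  python3 -m pendant '{"commands":[[[8,0,0.03,0,0],[8,0,0.03,0,0],[8,0,0.03,0,0],[8,0,0.03,0,0],[8,0,0,0,0]]]}'
```

```text
clock: 14.5
eef_pos: [0.5001, 0.1695, 0.1051]
tool_rot: [-2.147, -2.29, 0.004]
force: [-4.0, -1.0, 3.1]
grip_width: 0.0099
finger_force: 40.0
clock: 15.0
eef_pos: [0.506, 0.1699, 0.1051]
tool_rot: [-2.147, -2.29, 0.004]
force: [-4.1, -1.0, 3.5]
grip_width: 0.0097
finger_force: 40.0
```

```bash
python3 -m pendant '{"commands":[[[8,0,0.04,0,0],[8,0,0.04,0,0],[8,0,0.04,0,0],[8,0,0.04,0,0],[8,0,0.04,0,0],[8,0,0.04,0,0],[8,0,0.04,0,0],[8,0,0,0,0]]]}';  python3 -m pendant '{"commands":[[[8,0,0.03,0,0],[8,0,0.03,0,0],[8,0,0.03,0,0],[8,0,0.03,0,0],[8,0,0,0,0]]]}'; python3 m.py a7; python3 - <<'E'
import cv2,numpy as np
a=cv2.imread('pics/a7.png');b=cv2.imread('pics/a7s.png')
a=cv2.resize(a,(400,400));b=cv2.resize(b,(400,255))
im=np.zeros((400,800,3),np.uint8);im[:,:400]=a;im[:255,400:]=b;cv2.imwrite('pics/z7.png',im)
E
```

```text
clock: 15.8
eef_pos: [0.5201, 0.1708, 0.1051]
tool_rot: [-2.147, -2.29, 0.004]
force: [-4.7, -0.1, 3.6]
grip_width: 0.0095
finger_force: 40.0
clock: 16.3
eef_pos: [0.526, 0.1712, 0.1051]
tool_rot: [-2.148, -2.29, 0.004]
force: [-4.4, -0.1, 4.0]
grip_width: 0.0098
finger_force: 40.0
tcp [526.0310945  171.19332467 105.11836773] yaw 3.671392957717442 F [-4.36501242 -0.08711714  4.00950344] M [-0.12420573  0.86940787 -0.0306866 ]
lugtop [544.69599744  98.94023033  60.11836773] [[258.11814365 211.11724716]]
under [544.69599744  98.94023033  55.11836773] [[258.39376947 211.42240823]]
```

View pics/z7.png

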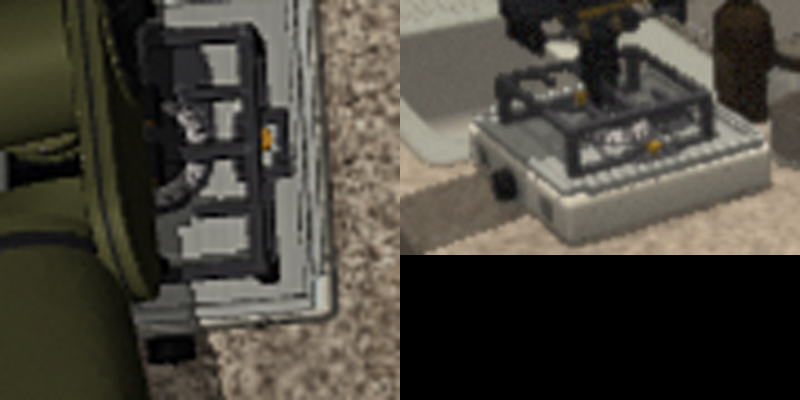

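The tray travelled with the support by friction and is nearly home, with the stud still near the keyhole hole at crop (267,140). Pushing on should slide the support under the heads, so I'll continue gently.

```bash
python3 -m pendant '{"commands":[[[8,0,0.02,0,0],[8,0,0.02,0,0],[8,0,0.02,0,0],[8,0,0.02,0,0],[8,0,0,0,0]]]}';  python3 -m pendant '{"commands":[[[8,0,0.02,0,0],[8,0,0.02,0,0],[8,0,0.02,0,0],[8,0,0,0,0]]]}';python3 m.py a8
```

```text
clock: 16.9
eef_pos: [0.5299, 0.1715, 0.1051]
tool_rot: [-2.147, -2.29, 0.004]
force: [-5.3, 0.0, 3.8]
grip_width: 0.0095
finger_force: 40.0
clock: 17.3
eef_pos: [0.5329, 0.1717, 0.1051]
tool_rot: [-2.147, -2.29, 0.004]
force: [-5.5, -0.5, 4.1]
grip_width: 0.0097
finger_force: 40.0
tcp [532.88360093 171.67680903 105.11192204] yaw 3.675608465383388 F [-5.47014881 -0.5109528   4.06404368] M [-0.09959788  0.96303998 -0.00738673]
lugtop [551.55380652  99.42508726  60.11192204] [[257.96795781 208.77877162]]
under [551.55380652  99.42508726  55.11192204] [[258.24383242 209.09160144]]
```

```bash
cat > b.py <<'E'
from h import *
for t in('a5','a7','a8','a9','b0'):
    try:p=np.load(t+'.npz')['p']
    except OSError:continue
    P=p.astype(int);b=(P[...,0]-P[...,2]>45)&(P[...,0]>90);b[:,:256]=0;b[:,264:]=0;b[:200]=0;b[230:]=0
    q=np.argwhere(b);print(t,len(q),'rows',q[:,0].min(),q[:,0].max(),'centroid',q.mean(0),'x',ray('top',q.mean(0)[::-1],.067)[0]*1000)
    # tray front edge/ lug rows at col 263
    print(P[198:235,262].sum(1)//3)
E
python3 b.py
python3 -m pendant '{"commands":[[[8,0,0.02,0,0],[8,0,0.02,0,0],[8,0,0,0,0]]]}'
```

```text
a5 13 rows 221 225 centroid [223.         259.84615385] x [508.90026288  92.63919658  67.        ]
[129 130 129 129 132 133 134 134 134 136 136 136 136 135 137 137 138 140
 143  61  41  42  58 140 142 143 136 140 150  71  56  62  48  45  41  87
  91]
a7 9 rows 209 213 centroid [210.77777778 259.44444444] x [544.33215931  94.02578702  67.        ]
[133 134 133 134 137 145  61  40  43  37  71  74  75  61  71 108  49  38
  34  47  46  40  92 131 134 133 133 130 130 130 130 129 130 131 133  96
  89]
a8 9 rows 209 213 centroid [210.77777778 259.44444444] x [544.33215931  94.02578702  67.        ]
[133 136 136 146  61  41  41  39  70  69  68  72  76  58  42  44  33  42
  46  37 135 140 132 132 132 133 132 131 131 130 130 130 131 131 131 133
  96]
clock: 17.7
eef_pos: [0.5349, 0.1718, 0.1051]
tool_rot: [-2.147, -2.29, 0.004]
force: [-5.9, -0.5, 4.1]
grip_width: 0.0094
finger_force: 40.0
```

The tray is now at its stop (stud fixed at x = 544) and the support is sliding under the heads.

```bash
python3 -m pendant '{"commands":[[[8,0,0.02,0,0],[8,0,0.02,0,0],[8,0,0,0,0]]]}'
python3 -m pendant '{"commands":[[[8,0,0.02,0,0],[8,0,0,0,0]]]}'
python3 -m pendant '{"commands":[[[8,0,0.02,0,0],[8,0,0,0,0]]]}'
```

```text
clock: 18.0
eef_pos: [0.5369, 0.1719, 0.1051]
tool_rot: [-2.147, -2.29, 0.004]
force: [-5.1, 0.3, 4.4]
grip_width: 0.0096
finger_force: 40.0
clock: 18.2
eef_pos: [0.5379, 0.172, 0.1051]
tool_rot: [-2.147, -2.29, 0.004]
force: [-5.4, 0.0, 4.4]
grip_width: 0.0098
finger_force: 40.0
clock: 18.4
eef_pos: [0.5384, 0.172, 0.1051]
tool_rot: [-2.147, -2.289, 0.006]
force: [-7.0, 0.3, 5.6]
grip_width: 0.0095
finger_force: 40.0
```

```bash
python3 -m pendant '{"commands":[[[8,0,0.02,0,0],[8,0,0,0,0]]]}'
python3 -m pendant '{"commands":[[[8,0,0.02,0,0],[8,0,0,0,0]]]}'; python3 m.py a9; python3 b.py | tail -4
```

```text
clock: 18.6
eef_pos: [0.5385, 0.172, 0.1051]
tool_rot: [-2.146, -2.288, 0.009]
force: [-9.5, -1.3, 8.5]
grip_width: 0.0097
finger_force: 40.0
clock: 18.8
eef_pos: [0.5386, 0.172, 0.1051]
tool_rot: [-2.144, -2.287, 0.012]
force: [-13.5, -1.7, 11.6]
grip_width: 0.0097
finger_force: 40.0
tcp [538.57098873 172.04377365 105.0910453 ] yaw 3.6860687646347468 F [-13.53293595  -1.66205801  11.61620702] M [-0.3540632   2.32730809 -0.01792329]
lugtop [557.25412739  99.795455    60.0910453 ] [[257.85548392 206.83911185]]
under [557.25412739  99.795455    55.0910453 ] [[258.13152014 207.15828773]]
a9 9 rows 209 213 centroid [210.77777778 259.44444444] x [544.33215931  94.02578702  67.        ]
[135 144  66  40  41  34  59  69  68  69  70  75  44  40  21  40  47  28
 140 139 136 137 133 132 132 133 134 132 131 130 130 130 130 131 134  98
  91]
```

It's at a firm stop: 14.5 mm relative slide, tray moved about 36 mm. I'll relieve the push, release and rise.

```bash
python3 -m pendant '{"commands":[[[8,0,-0.04,0,0],[8,0,0,0,0],[20,0,0,0,0],[30,0,0,0,0],[40,0,0,0,0],[40,0,0,0,0],[40,0,0,0,0]]]}' 
python3 -m pendant '{"commands":[[[40,0,0,-0.2,0],[40,0,0,-0.4,0],[40,0,0,-0.5,0],[40,0,0,-0.6,0],[40,0,0,-0.6,0],[40,0,0,-0.6,0],[40,-0.5,0,-0.4,0],[40,-0.6,0,0,0],[40,-0.6,0,0,0],[40,-0.6,0,0,0],[40,-0.6,0,0,0],[40,-0.6,0,0,0]]]}'
python3 -m pendant '{"commands":[[[40,-0.6,0,0,0],[40,-0.6,0,0,0],[40,-0.4,0,0,0],[40,0,0,0,0]]]}'
python3 m.py b0; python3 b.py | tail -4; python3 - <<'E'
from h import *
f=np.load('b0.npz');p=f['p'];W=cloud('top',f['d'])
m=(p.max(2)<75)&(W[...,2]>.094)&(W[...,2]<.118);m[:,:195]=0;m[:,275:]=0;m[:180]=0;m[262:]=0
X=ray('top',np.argwhere(m)[:,::-1],.107)[:,:2]*1000;print(cv2.minAreaRect(X.astype(np.float32)),np.median(W[m][:,2]))
cv2.imwrite('pics/f.png',cv2.resize(p[170:270,190:290],None,fx=6,fy=6,interpolation=cv2.INTER_CUBIC)[:,:,::-1])
E
```

```text
clock: 19.6
eef_pos: [0.5402, 0.172, 0.1051]
tool_rot: [2.149, 2.291, 0.0]
force: [0.3, 0.1, 0.0]
grip_width: 0.0392
finger_force: 0.0
clock: 20.8
eef_pos: [0.5514, -0.0038, 0.2712]
tool_rot: [2.148, 2.291, 0.001]
force: [0.5, 0.1, -0.3]
grip_width: 0.04
finger_force: 0.0
clock: 21.2
eef_pos: [0.5565, -0.0846, 0.2709]
tool_rot: [2.152, 2.287, 0.0]
force: [1.2, 0.7, -0.4]
grip_width: 0.0399
finger_force: 0.0
tcp [556.54365184 -84.5625911  270.94977851] yaw 3.4963113554780403 F [ 1.18496775  0.7275011  -0.39081121] M [-0.10485166  0.01170277 -0.03105746]
lugtop [ 574.98769653 -156.87236298  225.94977851] [[347.72115802 185.59160917]]
under [ 574.98769653 -156.87236298  220.94977851] [[347.68775492 186.03354263]]
b0 9 rows 209 213 centroid [210.77777778 259.44444444] x [544.33215931  94.02578702  67.        ]
[150 160  72  45  50  33  63  73  73  72  74  81  45  39  20  47  53  34
 136 115 114 107  60  46  49  57  70  69  68  67  66  64  66  67  69  53
  52]
((538.9257202148438, 168.4271240234375), (160.56153869628906, 155.80128479003906), 3.6916067600250244) 0.10681772059931671
```

View pics/f.png

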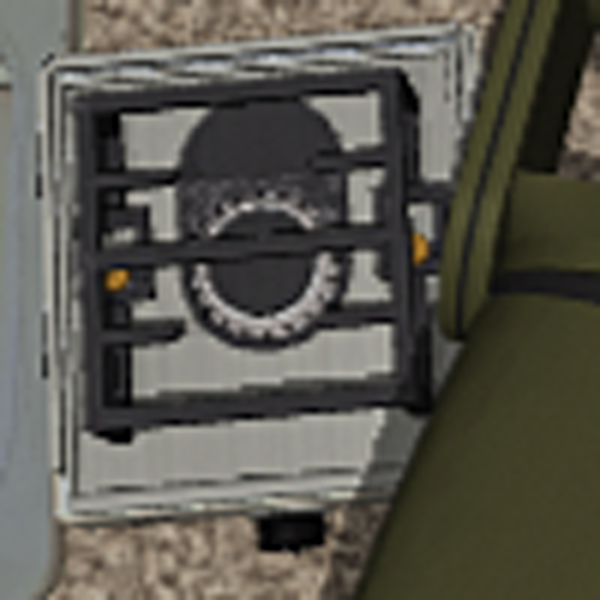

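The final view shows the studs at crop (117,278) and (418,248) on the support's middle-bar line. The bar tops are at 107 mm and the support centre at (539,168), matching the burner origin I estimated at x = 539. The gripper is clear.

```bash
python3 -c "
from rig import env
print(env.close_job())"
```

```text
the job is handed in; nothing more can be done
None
```

The pan support is on the burner, locked under both stud heads, with support and tray pushed to the firm rear stop and the gripper clear; the job is handed in, and no verdict came back.

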